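Log a tin of stones at the code reader

ROBOT

A 6-joint arm with a two-finger parallel gripper is mounted at the origin on the work surface. World frame = base frame: x ahead of the robot, y to its left, z up, the work surface at z = 0. Lengths are in m, angles in degrees, forces in N, time in s.
With the tool pointing down it reaches from about 0.3 to 0.75 m from the base axis. Payload 8.5 kg.
Tool frame: the origin (TCP) lies on the centre line of the jaws, within the pads' length; the fingertips stand 11 mm ahead of it and the grasp point (between the pads) lies 8 mm behind it; z points along the fingers, y is the line along which they close (so a half turn about z gives the same grasp; the last joint's range is limited). The gripper opens to 85 mm and grips with 20 to 120 N. Pads are 22 mm wide; open, the fingers measure 114 mm over their backs; the gripper's body (76 mm by 85 mm) begins 54 mm behind the grasp point. The pads swing forward as they close: fully open they stand 13 mm farther back than shut.
Start: joints at [60.831, 21.807, 74.336, -0, 83.858, -12.336], TCP at [0.159, 0.526, 0.242] pointing down, gripper open.
Joint ranges: [-178.18, 178.18], [-50.72, 133.34], [12.68, 142.11], [-81.47, 261.47], [9.98, 163.14], [-165.26, 165.26]. Speed limits (degrees/s): [136.94, 136.94, 180, 180, 180, 180].

INTERFACE

Orientations are given as a 3x3 rotation matrix whose columns are the frame's x, y, z axes.
In Python, from rig import env, viewer, order gives the robot as it stands (env), with the cameras (viewer) and the job (order).
- The arm moves only by the shell command python3 nudge.py 'ROWS' [FORCE]. ROWS is a JSON list of rows, 1 to 10 of them, each an object with the fields d (a list: dx, dy, dz in parts of the range, where 1.0 means 0.8 m), turn (a turn about the tool's z in parts of the range, where 1.0 means 120 degrees), finger_gap (the finger opening in m); a field left out counts as zero (the opening has to be given); each row shifts and turns the commanded pose from where the row before left it, along the tool's axes as they then stand; what a row does not reach is not made up. A row lasts 1/10 s, in which the tool goes at most 0.05 m and 8.59 degrees, less where a joint would pass 70% of its speed; a pose out of reach is approached as far as the arm can. The fingers move at their own pace and stop on an object; FORCE is the grip in N (left out, the last holds). Time passes only in rows, so rows that do not move let the fingers close. It prints the time, the measured TCP pose, the force, the opening and the grip force at its end. Input that does not fit is refused with a message, and nothing moves.
- env.observe(): the state, without advancing time (a new reading comes with each control period).
- viewer.get_image(name): name is "side" or "top" or "wrist"; returns a dict with "pixels" (384x512x3 uint8, red, green, blue), "K" (3x3 intrinsics, pixels), "distortion" ([k1, k2, p1, p2, k3] as OpenCV has them; the pictures are not rectified), "extrinsics" (4x4, takes a point from world to camera coordinates). Camera axes: x right, y down, z forward; pixel columns grow to the right and rows downward; lengths in m; the calibration is good to about 2 mm. A picture is of the moment at which its call begins. There is no depth.
- order.close_job(): hands the job in; it is judged then, once.
The state is a dict: "time_s": time; "q": joint angles; "qvel": joint speeds; "joint_efforts": joint torques, N m; "position": TCP position; "tool_rot": TCP orientation; "ft_force": force on the tool from outside, world axes, zero at the start; "wrist_torque": the same for the moment, N m; "grip_width": finger opening in m; "gripper_force": force on a finger pad.
Only numpy, scipy, OpenCV 4.12 (cv2) and the standard library are available. Lean on these libraries where they do the work, as an engineer would, in place of code of your own. Each camera call takes 0.05 s, during which the arm holds its last target. There are 200 camera calls.

TASK

Take the tin that is leaning in the sloping wooden rest and stand it upright in the row, in the middle of the gap between the two standing tins, turned so that its bar-code label squarely faces the window of the code reader. Let go of it, then press the button on top of the reader fully down to log it. Leave the other two tins where they stand.

Things in the scene. Friction and masses are not known exactly. Their poses are not given: they have to be found in the camera images.
- tin: aluminium tin, a cylinder 56 mm in diameter and 110 mm tall with a dark steel lid, 0.25 kg; it leans in the rest 28 deg from vertical, lid end high and towards the robot, rolled to any side. Origin: centre of its foot; z along its axis to the lid; x out through the middle of its label (bar-code, 55 mm tall). A 14 mm white strip runs from the label over the rim to the lid's centre.
- label (a point): middle of the tin's label: on the surface, 28 mm from the tin's axis along its x, 53 mm above its foot
- seat (a point): fixed wooden V rest on a 125 x 85 mm foot board. This point: centre of the seated tin's foot, 76 mm above the table; z is the seated tin's axis; x is square to it, up and away from the V boards, which support the tin from below, on the robot's side, and reach 48 mm along its axis: the tin's last 62 mm, to the lid, are free all round.
- row: fixed straight channel 270 mm long (along its y), a 4 mm thick aluminium plate with two wooden rails 14 mm high and 76 mm apart (inside). Origin: under the middle of the channel, at table height; x points across the channel to the reader, z up. Two tins stand in it at about y = +100 and -100 mm; the gap is between them.
- gap (a point): the spot for the tin: on the channel's floor, in its middle, 4 mm above the table
- neighbour_a: aluminium tin, a cylinder 56 mm in diameter and 100 mm tall with a dark steel lid, standing in the row on the +y side of the gap; origin: centre of its foot, z up; must not be disturbed
- neighbour_b: aluminium tin, a cylinder 56 mm in diameter and 120 mm tall with a dark steel lid, standing in the row on the -y side of the gap; origin: centre of its foot, z up; must not be disturbed
- reader: fixed grey code reader, a block 60 (x) x 90 (y) x 85 mm high, beside the middle of the row on the side away from the robot. Origin: centre of its underside; its x is parallel to the row's x; its window looks to its -x, straight at the gap, 70 to 82 mm from the gap's middle.
- window (a point): middle of the reader's dark window, on the face that looks to the gap, 55 mm above the table
- reader_button (a joint): travel of the reader's push button in m: 0 released, 0.006 fully down; springs back; takes 4 N to push fully down. It is a white round button 30 mm across on the middle of the reader's top and is pressed straight down.
- reader_button_top (a point): middle of the button's upper face; it moves down with the button

How it is judged:
By the outcome, as a careful person would: the job done as asked, in the order asked, and still so for the second after the job is handed in, with the robot touching nothing.
It also fails if it takes over 43 s, if anything falls off the work surface, if the arm or the gripper's body presses on something with over 40 N, if the wrist force passes 120 N, or if a joint passes its speed limit or range.

## Working session

There is one attempt and no reset: what is moved stays moved. The work goes in short steps, Python scripts to look and compute and a shell command to move; the robot and the scene stay as the last step left them, time stands still between calls to the robot, and variables do not carry over. Pictures are saved under pics/ and viewed, at most 13 in all, crops included, and the job is handed in when it is done.

```bash
ls; mkdir -p pics
python3 - <<'E'
from rig import env, viewer, order
import cv2,numpy as np
ims=[]
for n in ["side","top","wrist"]:
    d=viewer.get_image(n); cv2.imwrite(f"pics/{n}0.png",d["pixels"][:,:,::-1]); np.savez(f"pics/{n}0.npz",**d)
    E=d["extrinsics"];print(n,-E[:3,:3].T@E[:3,3],E[:3,2-0],d["distortion"])
print(env.observe())
E
```

```text
nudge.py
pics
rig.py
side [ 0.28689509 -0.56628602  0.64589162] [-0.00322354 -0.74422957 -0.66791613] [-0.09708997  0.          0.          0.          0.        ]
top [0.39281013 0.00363885 1.17788353] [ 0.0021722  -0.15959847 -0.98717962] [-0.11161745  0.          0.          0.          0.        ]
wrist [0.09252188 0.54622304 0.37461506] [-7.74634338e-04  2.73439208e-01 -9.61888975e-01] [-0.05340996  0.          0.          0.          0.        ]
{'time_s': 0.15, 'q': array([ 6.08288793e+01,  2.18332807e+01,  7.43704935e+01, -5.74566821e-04,
        8.38596475e+01, -1.23359088e+01]), 'qvel': array([ 0.02640853, -0.18143099, -0.27330674,  0.06463568,  0.03664121,
        0.0332875 ]), 'joint_efforts': array([ 2.38681809e-03, -4.48629856e+01, -2.31341958e+01, -2.59259577e-04,
        3.80462006e-03, -1.46388084e-05]), 'position': array([0.15919479, 0.52624333, 0.24186798]), 'tool_rot': array([[-9.57141940e-01,  2.89618757e-01, -5.30826451e-04],
       [ 2.89619155e-01,  9.57141474e-01, -9.71383053e-04],
       [ 2.26745259e-04, -1.08348897e-03, -9.99999387e-01]]), 'ft_force': array([-0.90474674, -0.23543761,  0.11356931]), 'wrist_torque': array([ 0.00705803,  0.01119067, -0.03262327]), 'gripper_force': 0.0, 'grip_width': 0.08541687850049168}
```

View pics/side0.png

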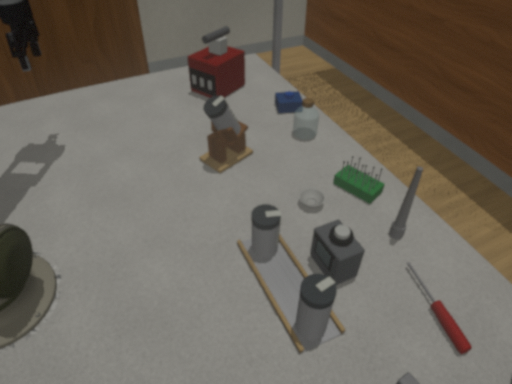

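View pics/top0.png

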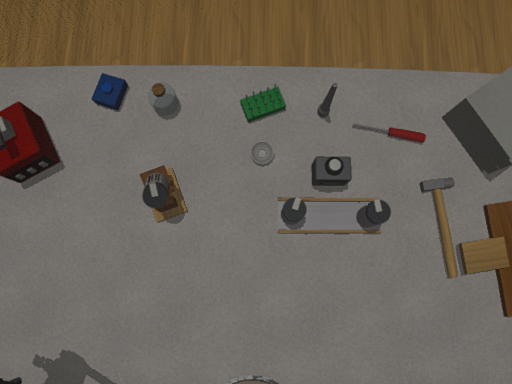

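The side view shows the leaning tin at about (222,118). The row has its neighbours at (265,230) and (315,310), with the reader at (337,250). In the top view, the leaning tin's lid is at about (155,195), the row tins at (293,211) and (376,212), and the reader's button at (335,166). Next I'll enlarge these areas to measure them.

```bash
cat > h.py <<'E'
import cv2,numpy as np
def load(n): return dict(np.load(f"pics/{n}.npz"))
def ray(d,uv):
    p=cv2.undistortPoints(np.array([[uv]],float),d["K"],d["distortion"])[0,0]
    R=d["extrinsics"][:3,:3];t=d["extrinsics"][:3,3]
    return -R.T@t, R.T@np.array([p[0],p[1],1.])
def onz(d,uv,z):
    c,r=ray(d,uv); return c+r*(z-c[2])/r[2]
def tri(obs):
    A=np.zeros((3,3));b=np.zeros(3);L=[]
    for d,uv in obs:
        c,r=ray(d,uv);r=r/np.linalg.norm(r);P=np.eye(3)-np.outer(r,r);A+=P;b+=P@c;L.append((c,P))
    x=np.linalg.solve(A,b); return x,[np.linalg.norm(P@(x-c)) for c,P in L]
def proj(d,X):
    E=d["extrinsics"];return cv2.projectPoints(np.array(X,float).reshape(-1,3),cv2.Rodrigues(E[:3,:3])[0],E[:3,3],d["K"],d["distortion"])[0][:,0]
def crop(d,x,y,w,h,s): return cv2.resize(d["pixels"][y:y+h,x:x+w,::-1],(w*s,h*s),interpolation=cv2.INTER_CUBIC)
def snap(n,out):
    from rig import env, viewer, order
    d=viewer.get_image(n);np.savez(f"pics/{out}.npz",**d);cv2.imwrite(f"pics/{out}.png",d["pixels"][:,:,::-1]);return d
E
python3 - <<'E'
from h import *
t=load("top0");s=load("side0")
a=crop(t,130,155,66,75,4);b=crop(t,264,145,132,100,4);c=crop(s,190,85,66,75,4);e=crop(s,230,190,132,150,4)[:300*2]
im=np.zeros((600,800,3),np.uint8);im[:300,:264]=a;im[300:,:264]=c;im[:400//1,268:796]=b[:400]
im=np.clip(im.astype(float)*1.8,0,255).astype(np.uint8)
im[405:600,268:796]=np.clip(cv2.resize(e,(264,300))[:195].repeat(1,1)*1.8,0,255).astype(np.uint8)[:, :264] if 0 else 0
w=load("wrist0")["pixels"][:,:,::-1];im[405:597,300:556]=cv2.resize(w,(256,192))
cv2.imwrite("pics/m1.png",im)
E
```

```text
(no output)
```

View pics/m1.png

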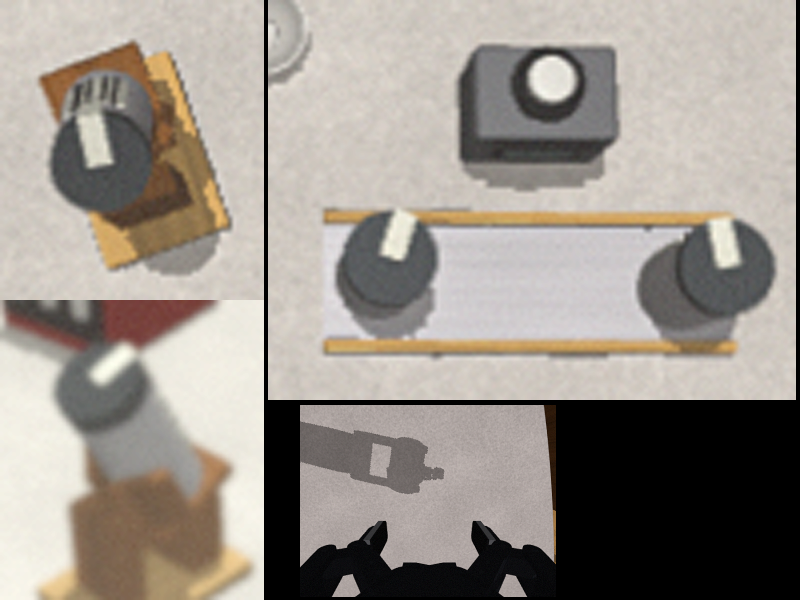

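The crops show the leaning tin's lid centre at about top (155,195). Its white strip runs from there up and slightly left, so the label is on the upper side. The foot-board corners are at about (171.3,168.3), (187.5,211.8) and (157.5,222.5). The channel, reader and button are also clear.

Run:
```python
from h import *
np.set_printoptions(precision=4,suppress=True)
t=load("top0");s=load("side0")
def lid(d,x,y,r,z=None):
    g=d["pixels"].astype(int);m=((g.max(2)<85)).astype(np.uint8);q=np.zeros_like(m);q[y-r:y+r,x-r:x+r]=m[y-r:y+r,x-r:x+r]
    n,l,st,c=cv2.connectedComponentsWithStats(q);k=1+np.argmax(st[1:,4]);p=np.argwhere(l==k)[:,::-1].astype(np.int32)
    return st[k],cv2.fitEllipse(cv2.convexHull(p))
print(np.percentile(t["pixels"][188:202,148:162].max(2),[10,50]),np.percentile(s["pixels"][104:120,208:225].max(2),[10,50]))
o=lid(t,155,195,16);print("tin top",o);o2=lid(s,217,110,17);print("tin side",o2)
print("tri",tri([(t,o[1][0]),(s,o2[1][0])]), onz(t,o[1][0],.173))
for n,x,z in(("a",293,.104),("b",376,.124)):
    o=lid(t,x,211,16);print(n,o, onz(t,o[1][0],z))
for z in(0.,.010):
    P=[onz(t,p,z) for p in((171.25,168.25),(187.5,211.75),(157.5,222.5))];print(P,[np.linalg.norm(P[1]-P[i]) for i in(0,2)],np.degrees([np.arctan2(*(P[i]-P[1])[1::-1]) for i in (0,2)]))
# rails: orange in channel region
g=cv2.cvtColor(t["pixels"],cv2.COLOR_RGB2HSV);m=cv2.inRange(g,(8,80,80),(30,255,255));m[:190]=0;m[245:]=0;m[:,:270]=0;m[:,395:]=0
n,l,st,c=cv2.connectedComponentsWithStats(m)
for k in range(1,n):
    if st[k,4]>60:
        p=np.argwhere(l==k)[:,::-1].astype(np.float32);v=cv2.fitLine(p,cv2.DIST_L2,0,.01,.01).ravel();x0,x1=st[k,0]-.5,st[k,0]+st[k,2]-.5
        e=[onz(t,(x,v[3]+(x-v[2])*v[1]/v[0]),.014) for x in(x0,x1)];print("rail",st[k],e,np.linalg.norm(e[0]-e[1]))
# button white blob
q=(t["pixels"].min(2)>150).astype(np.uint8);n,l,st,c=cv2.connectedComponentsWithStats(q[155:180,320:350])
for k in range(1,n):
    if st[k,4]>30:print("btn",st[k],c[k]+[320,155],onz(t,c[k]+[320,155],.095))
```

```text
[42. 46.] [50. 59.]
tin top (array([142, 179,  29,  32, 714], dtype=int32), ((158.8181610107422, 192.0850372314453), (34.46327209472656, 42.46165466308594), 134.66749572753906))
tin side (array([200,  93,  31,  34, 607], dtype=int32), ((213.99925231933594, 87.2955093383789), (29.89305877685547, 94.44755554199219), 169.75039672851562))
tri (array([0.5475, 0.2059, 0.228 ]), [np.float64(0.0008768003011109946), np.float64(0.00087680030111109)]) [0.5574 0.2174 0.173 ]
a (array([281, 198,  28,  29, 535], dtype=int32), ((295.5209045410156, 211.78993225097656), (28.27405548095703, 32.308441162109375), 34.78171157836914)) [ 0.5257 -0.0981  0.104 ]
b (array([360, 200,  31,  27, 616], dtype=int32), ((370.8204650878906, 212.6819610595703), (29.175891876220703, 38.716800689697266), 83.0276107788086)) [ 0.5234 -0.2749  0.124 ]
[array([0.6507, 0.2238, 0.    ]), array([0.5344, 0.1758, 0.    ]), array([0.5048, 0.2539, 0.    ])] [np.float64(0.12582202574433657), np.float64(0.08359172060493066)] [ 22.4622 110.799 ]
[array([0.6485, 0.222 , 0.01  ]), array([0.5332, 0.1743, 0.01  ]), array([0.5038, 0.2518, 0.01  ])] [np.float64(0.12475382144326189), np.float64(0.08288204330514008)] [ 22.4622 110.799 ]
rail [300 198  79   3 224] [array([ 0.5705, -0.117 ,  0.014 ]), array([ 0.5737, -0.3254,  0.014 ])] 0.20847799228121258
rail [278 230  89   3 265] [array([ 0.4863, -0.0601,  0.014 ]), array([ 0.4889, -0.2914,  0.014 ])] 0.23134216766854726
```

Run:
```python
from h import *
np.set_printoptions(precision=4,suppress=True)
t=load("top0");s=load("side0")
def lid(d,x,y,r,th):
    g=d["pixels"].astype(int);m=((g.max(2)<th)&(g[:,:,2]>=g[:,:,0]-2)).astype(np.uint8);q=np.zeros_like(m);q[y-r:y+r,x-r:x+r]=m[y-r:y+r,x-r:x+r]
    q=cv2.morphologyEx(q,cv2.MORPH_OPEN,np.ones((3,3),np.uint8))
    n,l,st,c=cv2.connectedComponentsWithStats(q);k=1+np.argmax(st[1:,4]);p=np.argwhere(l==k)[:,::-1].astype(np.int32)
    return st[k],cv2.fitEllipse(cv2.convexHull(p))
for th in(58,66,74):
    o=lid(t,155,195,17,th);o2=lid(s,214,108,17,th);print(th,o,o2,tri([(t,o[1][0]),(s,o2[1][0])]), onz(t,o[1][0],.173))
    for n,x,z in(("a",293,.104),("b",376,.124)):
        o=lid(t,x,211,16,th);print(n,o, onz(t,o[1][0],z))
g=cv2.cvtColor(t["pixels"],cv2.COLOR_RGB2HSV);m=cv2.inRange(g,(8,60,60),(30,255,255))
for y in(199,231):
    q=m.copy();q[:y-4]=0;q[y+5:]=0;q[:,:270]=0;q[:,395:]=0;p=np.argwhere(q)[:,::-1].astype(np.float32)
    v=cv2.fitLine(p,cv2.DIST_HUBER,0,.01,.01).ravel();x0,x1=p[:,0].min()-.5,p[:,0].max()+.5
    e=[onz(t,(x,v[3]+(x-v[2])*v[1]/v[0]),.014) for x in(x0,x1)];print("rail",x0,x1,e,np.linalg.norm(e[0]-e[1]),(e[0]+e[1])/2)
b=t["pixels"][155:178,322:350].astype(int).min(2);print(b.max());q=(b>b.max()*.75).astype(np.uint8);n,l,st,c=cv2.connectedComponentsWithStats(q);k=1+np.argmax(st[1:,4]);uv=c[k]+[322,155];print("btn",st[k],uv,onz(t,uv,.095))
# strip on tin
for (d,x,y,nm) in((t,155,190,"top"),(s,219,105,"side")):
    b=d["pixels"].astype(int).min(2)[y-14:y+14,x-14:x+14];q=(b>135).astype(np.uint8);n,l,st,c=cv2.connectedComponentsWithStats(q);k=1+np.argmax(st[1:,4]);p=np.argwhere(l==k)[:,::-1].astype(np.float32)+[x-14,y-14];print(nm,b.max(),st[k],cv2.minAreaRect(p.astype(np.float32)))
```

```text
58 (array([143, 184,  25,  23, 382], dtype=int32), ((154.94078063964844, 194.63137817382812), (24.432567596435547, 25.268020629882812), 48.912105560302734)) (array([219, 104,   7,  11,  38], dtype=int32), ((222.22537231445312, 108.9917221069336), (5.004527568817139, 11.76920223236084), 26.423189163208008)) (array([0.5625, 0.2278, 0.1542]), [np.float64(0.008434552475924615), np.float64(0.008434552475924811)]) [0.5514 0.226  0.173 ]
a (array([282, 199,  24,  24, 355], dtype=int32), ((293.2660827636719, 210.56369018554688), (22.289731979370117, 25.848119735717773), 35.859832763671875)) [ 0.5285 -0.0927  0.104 ]
b (array([364, 202,  26,  22, 354], dtype=int32), ((377.0359802246094, 211.77378845214844), (22.181703567504883, 25.55746841430664), 85.32949829101562)) [ 0.5257 -0.2899  0.124 ]
66 (array([143, 183,  25,  24, 391], dtype=int32), ((154.87550354003906, 194.3395538330078), (24.6909236907959, 25.750869750976562), 15.000347137451172)) (array([205,  99,  21,  17, 221], dtype=int32), ((214.90960693359375, 106.80661010742188), (17.98044204711914, 21.24204444885254), 82.35673522949219)) 
[... 1142 characters left out ...]
nt32), ((377.15216064453125, 211.8318328857422), (23.653057098388672, 25.963722229003906), 86.07730102539062)) [ 0.5256 -0.2902  0.124 ]
rail 277.5 380.5 [array([ 0.5697, -0.0596,  0.014 ]), array([ 0.5737, -0.3308,  0.014 ])] 0.2712142894209948 [ 0.5717 -0.1952  0.014 ]
rail 277.5 381.5 [array([ 0.4863, -0.0601,  0.014 ]), array([ 0.4894, -0.3311,  0.014 ])] 0.27096443829772177 [ 0.4879 -0.1956  0.014 ]
130
btn [ 7  4 12 11 95] [334.4421 164.1263] [ 0.6462 -0.1952  0.095 ]Traceback (most recent call last):
  File "<stdin>", line 21, in <module>
    return _wrapfunc(a, 'argmax', axis=axis, out=out, **kwds)
    return bound(*args, **kwds)
ValueError: attempt to get argmax of an empty sequence
```

```bash
cat >> h.py <<'E'
def strip(d,x,y,r,th):
    b=d["pixels"].astype(int).min(2)[y-r:y+r,x-r:x+r];q=(b>th).astype(np.uint8);n,l,st,c=cv2.connectedComponentsWithStats(q)
    k=1+np.argmax(st[1:,4]);p=np.argwhere(l==k)[:,::-1]+[x-r,y-r];v=cv2.fitLine(p.astype(np.float32),cv2.DIST_L2,0,.01,.01).ravel();return b.max(),st[k],c[k]+[x-r,y-r],v
def onplane(d,uv,P,n):
    c,r=ray(d,uv);return c+r*((P-c)@n)/(r@n)
E
python3 - <<'E'
from h import *
np.set_printoptions(precision=4,suppress=True)
t=load("top0");s=load("side0")
az=np.radians(21.7);h=np.array([np.cos(az),np.sin(az),0]);S,C=np.sin(np.radians(28)),np.cos(np.radians(28));Z=np.array([0,0,1.])
a=-S*h+C*Z;e=C*h+S*Z;f=np.cross(a,e)
P=onz(t,(154.87,194.4),.173)
for d,x,y,uv in((t,154,189,(154.87,194.4)),(s,219,104,None)):
  for th in(95,105,115):
    m,st,c,v=strip(d,x,y,9,th);print(m,st,c,v)
    A=onplane(d,c,P,a);B=onplane(d,c+3*v[:2],P,a);w=(B-A);w*=np.sign(w@e);ang=np.degrees(np.arctan2(w@f,w@e))
    print("roll by line",ang,"by centre",np.degrees(np.arctan2((A-P)@f,(A-P)@e)),"cent dist",np.linalg.norm(A-P))
print("lid",P,"seat",P-.11*a, "lid proj side",proj(s,P),"foot",proj(s,P-.11*a))
E
```

```text
115 [ 5  3  8 14 71] [153.0423 189.5775] [  0.233    0.9725 153.0423 189.5775]
roll by line -9.408419655750729 by centre -2.3992079768615002 cent dist 0.012027944657767985
115 [ 5  4  8 12 59] [153.3559 189.5932] [  0.2679   0.9634 153.3559 189.5932]
roll by line -7.41190767455614 by centre -5.548523105190065 cent dist 0.011782611817702777Traceback (most recent call last):
  File "<stdin>", line 9, in <module>
  File "h.py", line 22, in strip
    k=1+np.argmax(st[1:,4]);p=np.argwhere(l==k)[:,::-1]+[x-r,y-r];v=cv2.fitLine(p.astype(np.float32),cv2.DIST_L2,0,.01,.01).ravel();return b.max(),st[k],c[k]+[x-r,y-r],v
        ~~~~~~~~~^^^^^^^^^^
    return _wrapfunc(a, 'argmax', axis=axis, out=out, **kwds)
    return bound(*args, **kwds)
ValueError: attempt to get argmax of an empty sequence
```

Units first: shifts go in shares of 0.8 m and turns go in shares of 120 degrees. So 8.5 degrees / 120 = 0.0708.

```bash
python3 nudge.py '[{"turn": 0.0708, "finger_gap": 0.085}, {"turn": 0.0708, "finger_gap": 0.085}, {"turn": 0.0708, "finger_gap": 0.085}, {"turn": 0.0708, "finger_gap": 0.085}, {"turn": 0.0708, "finger_gap": 0.085}, {"turn": 0.0708, "finger_gap": 0.085}]' 30 && python3 nudge.py '[{"d": [-0.0438, 0.0275, 0], "finger_gap": 0.085}, {"d": [-0.0438, 0.0275, 0], "finger_gap": 0.085}, {"d": [-0.0438, 0.0275, 0], "finger_gap": 0.085}, {"d": [-0.0438, 0.0275, 0], "finger_gap": 0.085}, {"d": [-0.0438, 0.0275, 0], "finger_gap": 0.085}, {"d": [-0.0438, 0.0275, 0], "finger_gap": 0.085}, {"d": [-0.0438, 0.0275, 0], "finger_gap": 0.085}, {"d": [-0.0438, 0.0275, 0], "finger_gap": 0.085}, {"d": [-0.0438, 0.0275, 0], "finger_gap": 0.085}, {"d": [-0.0438, 0.0275, 0], "finger_gap": 0.085}]'
python3 - <<'E'
from h import *
from rig import env, viewer, order
d=snap("wrist","w1");o=env.observe()
E=d["extrinsics"];c=-E[:3,:3].T@E[:3,3];R=o["tool_rot"];print("cam in tool",R.T@(c-o["position"]));print("fwd",R.T@E[2,:3])
E
```

```text
time_s: 0.75
position: [0.1592, 0.5263, 0.242]
tool_rot: [[-0.372, 0.928, -0.0], [0.928, 0.372, -0.001], [-0.0, -0.001, -1.0]]
ft_force: [0.1, 0.2, -1.0]
grip_width: 0.0852
gripper_force: 0.0
time_s: 1.75
position: [0.4962, 0.284, 0.2421]
tool_rot: [[-0.377, 0.926, -0.0], [0.926, 0.377, -0.0], [0.0, -0.0, -1.0]]
ft_force: [0.0, 1.3, -0.0]
grip_width: 0.0852
gripper_force: 0.0
cam in tool [ 0.07393004 -0.00328066 -0.13357077]
fwd [-2.71315870e-01 -4.57969662e-06  9.62490363e-01]
```

View pics/w1.png

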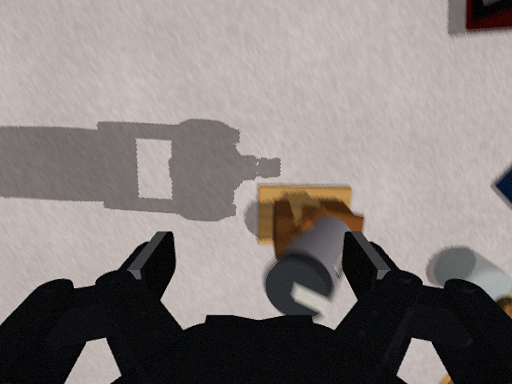

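The wrist view shows the lid centre at about (299,285), with the strip pointing down-right to about (325,305). The foot board is at (258–352, 186–243), square to the image, and the fingertips are at (173,233) and (345,233).

```bash
cat >> h.py <<'E'
def lidfit(d,x,y,r,th):
    g=d["pixels"].astype(int);m=((g.max(2)<th)&(g.max(2)>18)&(g[:,:,2]>=g[:,:,0]-2)).astype(np.uint8);q=np.zeros_like(m);q[y-r:y+r,x-r:x+r]=m[y-r:y+r,x-r:x+r]
    q=cv2.morphologyEx(q,cv2.MORPH_OPEN,np.ones((3,3),np.uint8))
    n,l,st,c=cv2.connectedComponentsWithStats(q);k=1+np.argmax(st[1:,4]);p=np.argwhere(l==k)[:,::-1].astype(np.int32)
    return st[k],cv2.fitEllipse(cv2.convexHull(p))
E
python3 - <<'E'
from h import *
from rig import env, viewer, order
np.set_printoptions(precision=4,suppress=True)
t=load("top0");d=load("w1");o=env.observe();R=o["tool_rot"];T=o["position"]
for uv,y in(((174,234),-.0426),((344,234),.0426)):
    c,r=ray(d,uv);c=R.T@(c-T);r=R.T@r
    for yy in(y,-y):
        k=(yy-c[1])/r[1]
        if k>0: print("tip at plane y",yy,c+k*r)
az=np.radians(21.7);h=np.array([np.cos(az),np.sin(az),0]);S,C=np.sin(np.radians(28)),np.cos(np.radians(28));Z=np.array([0,0,1.])
a=-S*h+C*Z;e=C*h+S*Z;f=np.cross(a,e)
print(d["pixels"][285,285],d["pixels"][290,310],d["pixels"][250,322],d["pixels"][300,315])
for th in(70,85):
    st,el=lidfit(d,299,284,38,th);print(st,el);X=tri([(t,(154.87,194.4)),(d,el[0])]);print("lid",X,onz(d,el[0],.173))
P=onz(d,el[0],.173)
for th in(120,140):
    m,st,c,v=strip(d,308,297,24,th);A=onplane(d,c,P,a);B=onplane(d,c+3*v[:2],P,a);w=(B-A);w*=np.sign(w@e)
    print(m,st,"roll line",np.degrees(np.arctan2(w@f,w@e)),"centre",np.degrees(np.arctan2((A-P)@f,(A-P)@e)),np.linalg.norm(A-P))
q=[onz(d,p,.008) for p in((258,186),(351,186),(258,243))];print([np.linalg.norm(q[0]-x) for x in q],np.degrees(np.arctan2(*(q[1]-q[0])[1::-1])))
print("seat",P-.11*a)
E
```

```text
tip at plane y -0.0426 [ 0.0161 -0.0426 -0.012 ]
tip at plane y 0.0426 [0.008  0.0426 0.006 ]
[49 50 56] [113 110 106] [105 102 105] [194 189 180]
[ 266  249   66   67 2670] ((298.5237731933594, 284.24554443359375), (64.4171142578125, 68.17790985107422), 168.2359619140625)
lid (array([0.5537, 0.2273, 0.1695]), [np.float64(0.0012205796105453604), np.float64(0.0012205796105452741)]) [0.5534 0.2296 0.173 ]
[ 266  246   67   71 2777] ((298.6639709472656, 283.7640380859375), (64.51026153564453, 71.3109130859375), 173.51446533203125)
lid (array([0.5538, 0.2275, 0.1689]), [np.float64(0.0012494664113670405), np.float64(0.0012494664113671368)]) [0.5534 0.2301 0.173 ]
189 [  9  11  39  37 723] roll line -24.16702225782814 centre -43.057967433686905 0.01902155200239117
189 [ 10  13  38  35 611] roll line -22.925486940101372 centre -42.09049255797458 0.01953090689444814
[np.float64(0.0), np.float64(0.12464758803371889), np.float64(0.08393683817347773)] 22.1490857703596
seat [0.6013 0.2492 0.0759]
```

```bash
cat >> h.py <<'E'
def striplid(d,el,th,sc=.88):
    m=np.zeros(d["pixels"].shape[:2],np.uint8);cv2.ellipse(m,(el[0],(el[1][0]*sc,el[1][1]*sc),el[2]),1,-1)
    q=m*(d["pixels"].min(2)>th);p=np.argwhere(q)[:,::-1].astype(np.float32);v=cv2.fitLine(p,cv2.DIST_L2,0,.01,.01).ravel();return len(p),p.mean(0),v
E
python3 - <<'E'
from h import *
np.set_printoptions(precision=4,suppress=True)
t=load("top0");d=load("w1")
az=np.radians(22);h=np.array([np.cos(az),np.sin(az),0]);S,C=np.sin(np.radians(28)),np.cos(np.radians(28));Z=np.array([0,0,1.])
a=-S*h+C*Z;e=C*h+S*Z;f=np.cross(a,e);P=np.array([.5535,.2285,.173])
for D,el,ths in((d,lidfit(d,299,284,38,80)[1],(110,140)),(t,lidfit(t,155,195,17,66)[1],(80,95))):
  for th in ths:
    n,c,v=striplid(D,el,th);A=onplane(D,c,P,a);B=onplane(D,c+3*v[:2],P,a);L=onplane(D,el[0],P,a);w=B-A;w*=np.sign(w@e)
    print(n,c,v[:2],"line",np.degrees(np.arctan2(w@f,w@e)),"centre",np.degrees(np.arctan2((A-L)@f,(A-L)@e)),np.linalg.norm(A-L))
im=np.hstack([crop(d,240,160,140,170,3),cv2.resize(crop(t,130,170,50,60,7),(350,510))]);cv2.imwrite("pics/m2.png",np.clip(im*1.2,0,255).astype(np.uint8))
E
```

```text
482 [307.2344 297.0934] [0.9    0.4358] line -10.89316776225448 centre -52.47421598330419 0.012910024076328668
378 [307.9312 297.6085] [0.9045 0.4265] line -10.115402794888501 centre -51.15067142919157 0.013512812318890278
81 [153.1852 189.4691] [0.2214 0.9752] line -10.31751916536611 centre -4.219067478704449 0.012050008442780107
71 [153.0423 189.5775] [0.233  0.9725] line -9.670795939148915 centre -2.374309158907663 0.011910500624832638
```

View pics/m2.png

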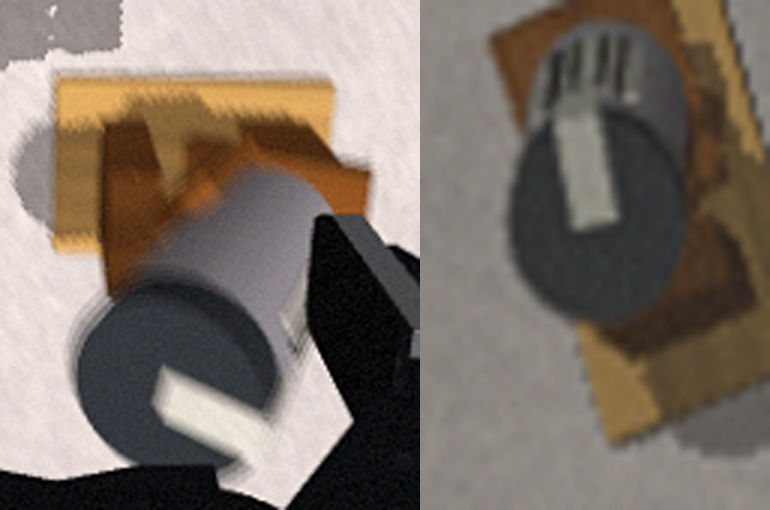

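Both crops give a strip roll of about −10°. The wrist frame was blurred by motion, so I trust the top view for the lid position. I'll move to hover, retake the picture and compute the offsets.

In the tool's units: -0.037 m / 0.8 = -0.0463, 0.02 m / 0.8 = 0.025.

```bash
python3 nudge.py '[{"d": [-0.0463, 0.025, 0], "finger_gap": 0.085}, {"d": [-0.0463, 0.025, 0], "finger_gap": 0.085}, {"finger_gap": 0.085}, {"finger_gap": 0.085}]'
python3 - <<'E'
from h import *
from rig import env, viewer, order
np.set_printoptions(precision=4,suppress=True)
t=load("top0");d=snap("wrist","w2");s=snap("side","s2");o=env.observe();R=o["tool_rot"];T=o["position"]
az=np.radians(22);h=np.array([np.cos(az),np.sin(az),0])
G=np.array([.5525,.227,0])+.0123*h
print(T,"az y",np.degrees(np.arctan2(R[1,1],R[0,1])),"to go tool",R.T@(G-T))
P=np.array([.5525,.227,.173]);print("lid expected px",proj(d,P),proj(s,P))
cv2.imwrite("pics/m3.png",np.vstack([cv2.resize(d["pixels"][:,:,::-1],(512,384)),np.hstack([crop(s,180,70,128,100,2),np.zeros((200,256,3),np.uint8)])]))
E
```

```text
time_s: 2.2
position: [0.5602, 0.2314, 0.2417]
tool_rot: [[-0.376, 0.927, -0.001], [0.927, 0.376, -0.0], [0.0, -0.001, -1.0]]
ft_force: [-1.2, -0.8, -0.5]
grip_width: 0.0857
gripper_force: 0.0
[0.5593 0.2325 0.2422] az y 22.208254979272414 to go tool [-0.0026  0.0041  0.2422]
lid expected px [[247.1949 202.8553]] [[214.6488 103.7743]]
```

View pics/m3.png

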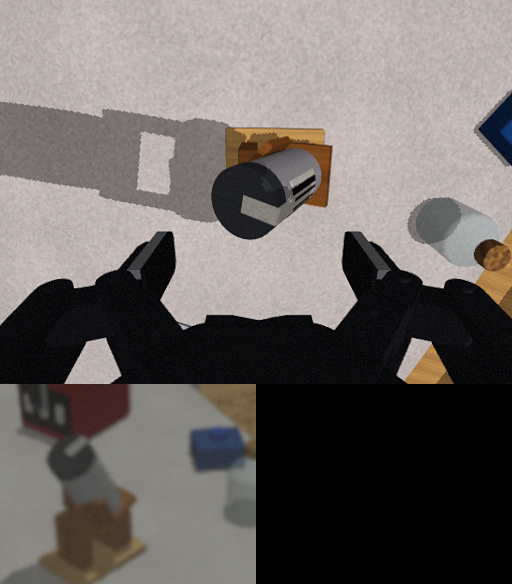

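The sharp wrist view puts the lid at about (248,201), matching the predicted (247,203). The strip runs from about (243,205) to (282,216) and the bar-code shows at (303,185).

Run:
```python
from h import *
from rig import env, viewer, order
np.set_printoptions(precision=4,suppress=True)
t=load("top0");d=load("w2");R=env.observe()["tool_rot"];T=env.observe()["position"]
az=np.radians(22);h=np.array([np.cos(az),np.sin(az),0]);S,C=np.sin(np.radians(28)),np.cos(np.radians(28));Z=np.array([0,0,1.])
a=-S*h+C*Z;e=C*h+S*Z;f=np.cross(a,e)
for th in(60,75):
    st,el=lidfit(d,248,201,42,th);print(st,el,"tri",tri([(t,(154.87,194.4)),(d,el[0])]),onz(d,el[0],.173))
P=onz(d,el[0],.173)
for th in(110,140):
    n,c,v=striplid(d,el,th);A=onplane(d,c,P,a);B=onplane(d,c+3*v[:2],P,a);w=B-A;w*=np.sign(w@e)
    print(n,c,"line",np.degrees(np.arctan2(w@f,w@e)),"centre",np.degrees(np.arctan2((A-P)@f,(A-P)@e)),np.linalg.norm(A-P))
print("to go",R.T@(P+.0123*h-T))
```

```text
[ 212  162   74   77 3583] ((248.09263610839844, 199.65765380859375), (73.17422485351562, 76.76265716552734), 153.71121215820312) tri (array([0.5528, 0.2275, 0.1667]), [np.float64(7.513253518159499e-05), np.float64(7.513253518155383e-05)]) [0.5522 0.2296 0.173 ]
[ 211  162   75   77 3614] ((248.10401916503906, 199.6640167236328), (73.50346374511719, 76.86029052734375), 150.3262176513672) tri (array([0.5528, 0.2275, 0.1667]), [np.float64(7.014335965915352e-05), np.float64(7.014335965939124e-05)]) [0.5522 0.2296 0.173 ]
619 [259.3021 209.9903] line -11.752218522262774 centre -34.538022243863395 0.011435421991708274Traceback (most recent call last):
  File "<stdin>", line 11, in <module>
  File "h.py", line 32, in striplid
    q=m*(d["pixels"].min(2)>th);p=np.argwhere(q)[:,::-1].astype(np.float32);v=cv2.fitLine(p,cv2.DIST_L2,0,.01,.01).ravel();return len(p),p.mean(0),v
                                                                              ~~~~~~~~~~~^^^^^^^^^^^^^^^^^^^^^^^^^
cv2.error: OpenCV(4.12.0) /io/opencv/modules/imgproc/src/linefit.cpp:50: error: (-215:Assertion failed) count > 0 in function 'fitLine2D_wods'
```

In the tool's units: 0.03 m / 0.8 = 0.0375, 0.02 m / 0.8 = 0.025.

```bash
python3 nudge.py '[{"d": [-0.0025, 0.005, 0.025], "finger_gap": 0.085}, {"d": [0, 0, 0.0375], "finger_gap": 0.085}, {"d": [0, 0, 0.0375], "finger_gap": 0.085}, {"d": [0, 0, 0.025], "finger_gap": 0.085}, {"finger_gap": 0.085}, {"finger_gap": 0.085}]' 25 && python3 nudge.py '[{"finger_gap": 0.055}, {"finger_gap": 0.055}, {"finger_gap": 0.055}, {"finger_gap": 0.055}]' 25
```

```text
time_s: 2.9
position: [0.5643, 0.2323, 0.1433]
tool_rot: [[-0.378, 0.926, 0.001], [0.926, 0.378, 0.0], [-0.0, 0.001, -1.0]]
ft_force: [0.2, 0.0, -0.2]
grip_width: 0.0849
gripper_force: 0.0
time_s: 3.3
position: [0.5612, 0.2308, 0.1449]
tool_rot: [[-0.378, 0.926, -0.006], [0.926, 0.378, -0.003], [-0.0, -0.007, -1.0]]
ft_force: [-19.8, -8.2, 16.4]
grip_width: 0.0705
gripper_force: 22.6
```

In the tool's units: -0.015 m / 0.8 = -0.0188, -0.01 m / 0.8 = -0.0125.

```bash
python3 nudge.py '[{"d": [0, 0, -0.0125], "finger_gap": 0.055}, {"d": [0, 0, -0.0188], "finger_gap": 0.055}, {"d": [0, 0, -0.0188], "finger_gap": 0.055}, {"finger_gap": 0.055}, {"finger_gap": 0.055}]' 25
python3 - <<'E'
from h import *
d=snap("wrist","w3");s=snap("side","s3")
cv2.imwrite("pics/m4.png",np.hstack([d["pixels"][:,:,::-1],cv2.resize(crop(s,180,50,96,128,3),(288,384))]))
E
```

```text
time_s: 3.8
position: [0.5644, 0.2316, 0.1826]
tool_rot: [[-0.378, 0.926, 0.001], [0.926, 0.378, 0.0], [-0.0, 0.001, -1.0]]
ft_force: [0.5, -0.1, -3.8]
grip_width: 0.0652
gripper_force: 25.7
```

View pics/m4.png

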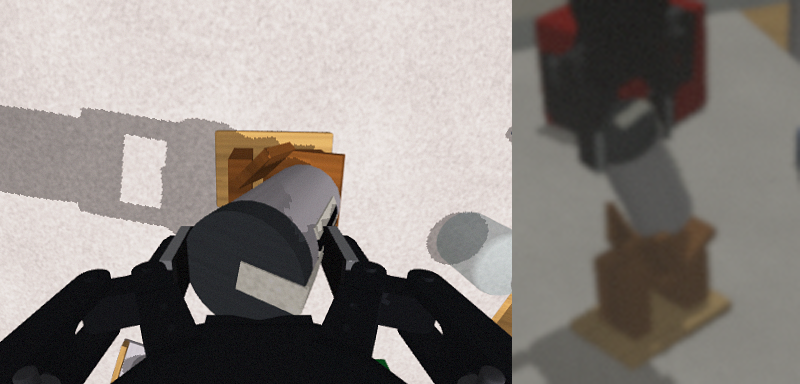

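The tin is held (about 2.5 N of load, opening 65 mm) and has partly straightened, with the foot clear of the seat. I'll raise it, turn it, and carry it over the gap.

In the tool's units: -0.034 m / 0.8 = -0.0425, -0.01 m / 0.8 = -0.0125, 5.2 degrees / 120 = 0.0433.

```bash
python3 nudge.py '[{"d": [0, 0, -0.025], "finger_gap": 0.05}, {"d": [0, 0, -0.0375], "finger_gap": 0.05}, {"d": [0, 0, -0.0375], "finger_gap": 0.05}, {"turn": 0.0433, "finger_gap": 0.05}, {"turn": 0.0433, "finger_gap": 0.05}, {"d": [-0.025, -0.0075, 0], "finger_gap": 0.05}, {"d": [-0.0375, -0.0113, 0], "finger_gap": 0.05}, {"d": [-0.0425, -0.0125, 0], "finger_gap": 0.05}, {"d": [-0.0425, -0.0125, 0], "finger_gap": 0.05}, {"d": [-0.0425, -0.0125, 0], "finger_gap": 0.05}]' 60 && python3 nudge.py '[{"d": [-0.0425, -0.0125, 0], "finger_gap": 0.05}, {"d": [-0.0425, -0.0125, 0], "finger_gap": 0.05}, {"d": [-0.0425, -0.0125, 0], "finger_gap": 0.05}, {"d": [-0.0425, -0.0125, 0], "finger_gap": 0.05}, {"d": [-0.0425, -0.0125, 0], "finger_gap": 0.05}, {"d": [-0.0425, -0.0125, 0], "finger_gap": 0.05}, {"d": [-0.0375, -0.0113, 0], "finger_gap": 0.05}, {"d": [-0.025, -0.0075, 0], "finger_gap": 0.05}, {"finger_gap": 0.05}, {"finger_gap": 0.05}]'
python3 - <<'E'
from h import *
from rig import env, viewer, order
o=env.observe();R=o["tool_rot"];print(o["position"],np.degrees(np.arctan2(R[1,1],R[0,1])),"togo",R.T@(np.array([.530,-.1953,0])-o["position"]))
d=snap("wrist","w4");s=snap("side","s4")
cv2.imwrite("pics/m5.png",np.hstack([d["pixels"][:,:,::-1],cv2.resize(crop(s,220,90,144,192,2),(288,384))]))
E
```

```text
time_s: 4.9
position: [0.5509, 0.0723, 0.2616]
tool_rot: [[-0.204, 0.979, -0.001], [0.979, 0.204, 0.0], [0.0, -0.001, -1.0]]
ft_force: [0.9, -0.7, -3.1]
grip_width: 0.0632
gripper_force: 60.8
time_s: 5.9
position: [0.5296, -0.1904, 0.2616]
tool_rot: [[-0.203, 0.979, -0.001], [0.979, 0.203, 0.001], [0.001, -0.001, -1.0]]
ft_force: [0.2, -0.2, -2.9]
grip_width: 0.0632
gripper_force: 60.8
[ 0.5296059  -0.19039256  0.26161816] 11.727146701537329 togo [-0.00520249 -0.00037609  0.26161249]
```

View pics/m5.png

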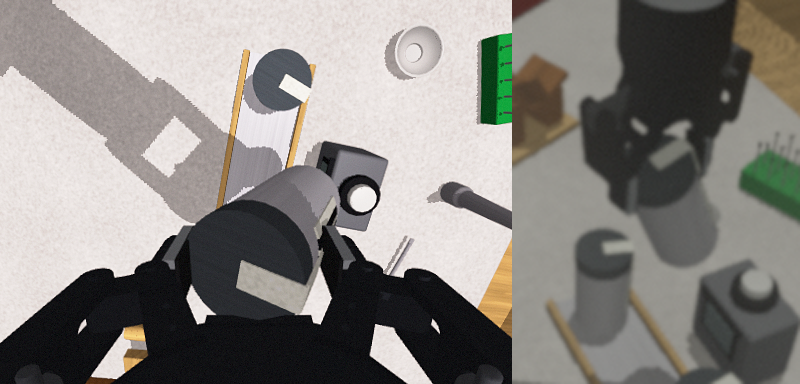

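It still leans about 15° with the foot towards the reader. I'll shift the tool 20 mm towards the robot so the foot comes down centred, then feel for the floor.

Units first: shifts go in shares of 0.8 m and turns go in shares of 120 degrees. So 0.04 m / 0.8 = 0.05, -0.02 m / 0.8 = -0.025.

```bash
python3 nudge.py '[{"d": [-0.0063, -0.025, 0.0125], "finger_gap": 0.05}, {"d": [0, 0, 0.0375], "finger_gap": 0.05}, {"d": [0, 0, 0.05], "finger_gap": 0.05}, {"d": [0, 0, 0.05], "finger_gap": 0.05}, {"d": [0, 0, 0.0375], "finger_gap": 0.05}, {"d": [0, 0, 0.0125], "finger_gap": 0.05}, {"finger_gap": 0.05}, {"finger_gap": 0.05}]' 60 && python3 nudge.py '[{"d": [0, 0, 0.0063], "finger_gap": 0.05}, {"finger_gap": 0.05}]' && python3 nudge.py '[{"d": [0, 0, 0.005], "finger_gap": 0.05}, {"finger_gap": 0.05}]'
```

```text
time_s: 6.8
position: [0.5121, -0.1995, 0.1039]
tool_rot: [[-0.204, 0.979, 0.002], [0.979, 0.204, -0.001], [-0.002, 0.002, -1.0]]
ft_force: [0.2, 0.0, -3.1]
grip_width: 0.0632
gripper_force: 61.1
time_s: 7.0
position: [0.5114, -0.1995, 0.0979]
tool_rot: [[-0.204, 0.979, 0.001], [0.979, 0.204, -0.001], [-0.001, 0.001, -1.0]]
ft_force: [0.3, 0.1, -3.5]
grip_width: 0.0636
gripper_force: 61.2
time_s: 7.2
position: [0.5111, -0.1993, 0.0931]
tool_rot: [[-0.204, 0.979, -0.0], [0.979, 0.204, 0.0], [0.0, -0.0, -1.0]]
ft_force: [-0.7, -0.1, -2.8]
grip_width: 0.0634
gripper_force: 61.2
```

In the tool's units: 0.003 m / 0.8 = 0.0038.

```bash
for i in 1; do python3 nudge.py '[{"d": [0, 0, 0.0038], "finger_gap": 0.05}, {"finger_gap": 0.05}]'; done; python3 nudge.py '[{"d": [0, 0, 0.0038], "finger_gap": 0.05}, {"finger_gap": 0.05}]'; python3 nudge.py '[{"d": [0, 0, 0.0025], "finger_gap": 0.05}, {"finger_gap": 0.05}]'
```

```text
time_s: 7.4
position: [0.5116, -0.2, 0.0914]
tool_rot: [[-0.204, 0.979, 0.001], [0.979, 0.204, -0.002], [-0.002, 0.001, -1.0]]
ft_force: [-2.5, -0.7, 6.9]
grip_width: 0.0634
gripper_force: 62.6
time_s: 7.6
position: [0.512, -0.201, 0.0908]
tool_rot: [[-0.204, 0.979, 0.004], [0.979, 0.204, -0.005], [-0.006, 0.003, -1.0]]
ft_force: [-7.8, -1.1, 26.5]
grip_width: 0.0636
gripper_force: 64.4
time_s: 7.8
position: [0.5123, -0.2017, 0.0905]
tool_rot: [[-0.205, 0.979, 0.005], [0.979, 0.205, -0.007], [-0.008, 0.004, -1.0]]
ft_force: [-11.5, -1.4, 39.4]
grip_width: 0.063
gripper_force: 65.9
```

In the tool's units: -0.004 m / 0.8 = -0.005, 0.002 m / 0.8 = 0.0025.

```bash
python3 nudge.py '[{"d": [0, 0, -0.005], "finger_gap": 0.063}, {"finger_gap": 0.066}, {"d": [0, 0.005, 0], "finger_gap": 0.067}, {"d": [0, 0.005, 0], "finger_gap": 0.068}, {"d": [0, 0.005, 0], "finger_gap": 0.068}, {"d": [0, 0.005, 0], "finger_gap": 0.068}, {"d": [0, 0.005, 0], "finger_gap": 0.068}, {"d": [0, 0.0025, 0], "finger_gap": 0.066}, {"finger_gap": 0.066}]' 20
python3 - <<'E'
from h import *
from rig import env, viewer, order
o=env.observe();R=o["tool_rot"];print(o["position"],o["ft_force"],"togo",R.T@(np.array([.530,-.1953,0])-o["position"]))
d=snap("wrist","w5");s=snap("side","s5")
cv2.imwrite("pics/m6.png",np.hstack([d["pixels"][:,:,::-1],cv2.resize(crop(s,230,150,144,192,2),(288,384))]))
E
```

```text
time_s: 8.7
position: [0.5328, -0.1948, 0.0892]
tool_rot: [[-0.204, 0.979, -0.0], [0.979, 0.204, 0.0], [0.0, -0.0, -1.0]]
ft_force: [-1.1, 0.0, 0.4]
grip_width: 0.0659
gripper_force: 0.7
[ 0.53284721 -0.19482456  0.08924205] [-1.057966    0.0050519   0.37586976] togo [ 0.00010723 -0.00285465  0.08924301]
```

View pics/m6.png

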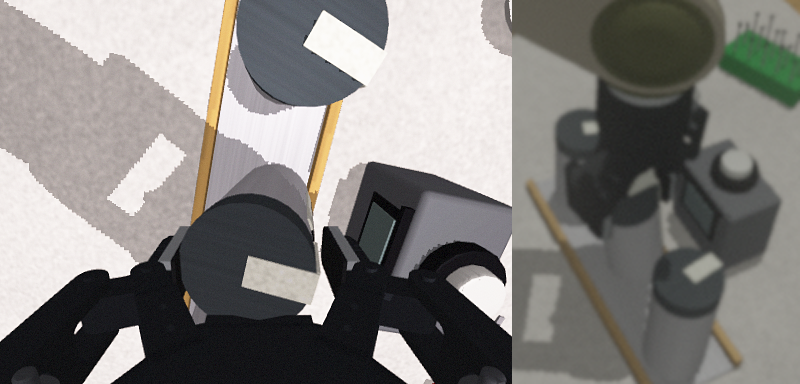

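The tin now stands nearly upright between the slack pads, with the neighbours untouched. I'll close to square it up and check the width.

```bash
python3 nudge.py '[{"finger_gap": 0.05}, {"finger_gap": 0.05}, {"finger_gap": 0.05}, {"finger_gap": 0.05}]' 25
python3 - <<'E'
from h import *
from rig import env, viewer, order
np.set_printoptions(precision=4,suppress=True)
o=env.observe();R=o["tool_rot"];print("togo",R.T@(np.array([.530,-.1953,0])-o["position"]))
d=snap("wrist","w6");x=proj(d,[*o["position"][:2],.114])[0];print(x)
st,el=lidfit(d,int(x[0]),int(x[1]),85,75);print(st,el,onz(d,el[0],.114))
n,c,v=striplid(d,el,110);A=onz(d,c,.114);B=onz(d,c+5*v[:2],.114);w=B-A;w*=np.sign(w[0]);print(n,"label az",np.degrees(np.arctan2(w[1],w[0])), "centre", A)
# strip end edges: min area rect corners on lid plane
E
```

```text
time_s: 9.2
position: [0.5331, -0.1951, 0.0899]
tool_rot: [[-0.204, 0.979, 0.001], [0.979, 0.204, -0.001], [-0.001, 0.001, -1.0]]
ft_force: [-1.8, 0.8, 6.1]
grip_width: 0.0584
gripper_force: 25.7
togo [ 0.0005 -0.0032  0.0899]
[259.1407 270.9466]
[  174   194   170   161 15978] ((257.012939453125, 303.4562683105469), (172.71434020996094, 217.6837615966797), 178.36892700195312) [ 0.5356 -0.2118  0.114 ]
2690 label az 1.44875245575567 centre [ 0.5473 -0.1987  0.114 ]
```

In the tool's units: -0.04 m / 0.8 = -0.05, -0.003 m / 0.8 = -0.0038.

```bash
python3 nudge.py '[{"d": [0, -0.0038, 0], "finger_gap": 0.05}, {"finger_gap": 0.05}, {"finger_gap": 0.06}, {"finger_gap": 0.06}, {"finger_gap": 0.075}, {"finger_gap": 0.085}, {"finger_gap": 0.085}, {"d": [0, 0, -0.025], "finger_gap": 0.085}, {"d": [0, 0, -0.05], "finger_gap": 0.085}, {"d": [0, 0, -0.05], "finger_gap": 0.085}]' 20 && python3 nudge.py '[{"d": [0.025, -0.025, -0.0125], "finger_gap": 0.085}, {"d": [0.0375, -0.0375, -0.0125], "finger_gap": 0.085}, {"d": [0.0375, -0.0375, 0], "finger_gap": 0.085}, {"d": [0.0375, -0.0375, 0], "finger_gap": 0.085}, {"finger_gap": 0.085}, {"finger_gap": 0.085}, {"finger_gap": 0.085}]'
python3 - <<'E'
from h import *
d=snap("wrist","w7");t=snap("top","t7");s=snap("side","s7")
cv2.imwrite("pics/m7.png",np.hstack([d["pixels"][:,:,::-1],np.vstack([crop(t,264,150,144,96,2),crop(s,230,180,144,96,2)])]))
E
```

```text
time_s: 10.25
position: [0.5295, -0.1953, 0.1902]
tool_rot: [[-0.204, 0.979, -0.001], [0.979, 0.204, 0.001], [0.001, -0.001, -1.0]]
ft_force: [1.1, -0.3, 0.4]
grip_width: 0.085
gripper_force: 0.0
time_s: 10.95
position: [0.4006, -0.1109, 0.2095]
tool_rot: [[-0.204, 0.979, 0.001], [0.979, 0.204, -0.001], [-0.001, 0.001, -1.0]]
ft_force: [0.2, 0.3, 0.4]
grip_width: 0.0851
gripper_force: 0.0
```

View pics/m7.png

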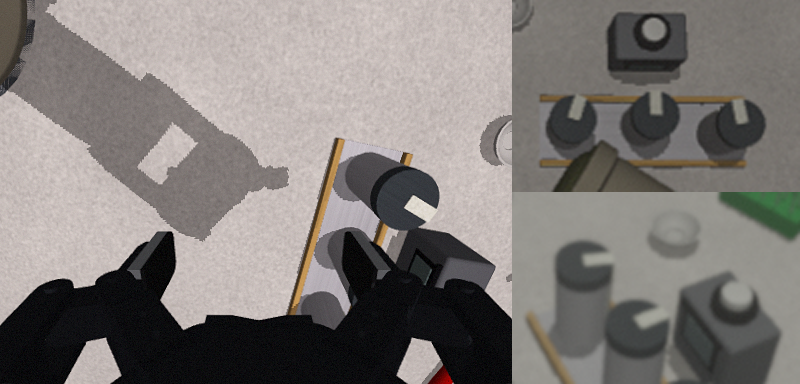

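The tin stands free in the row: its lid is at about top (335,208) with the strip pointing at the reader. I'll measure its position and label bearing.

```bash
cat > m.py <<'E'
from h import *
import sys
np.set_printoptions(precision=4,suppress=True)
t=load(sys.argv[1])
for n,x,y,z in(("a",293,211,.104),("tin",335,208,.114),("b",377,211,.124)):
    st,el=lidfit(t,x,y,16,66)
    n2,c,v=striplid(t,el,80,.92);A=onz(t,c,z);B=onz(t,c+5*v[:2],z);w=B-A;w*=np.sign(w[0]);L=onz(t,el[0],z)
    print(n,st,np.array(el[1]),L,"strip az line",np.degrees(np.arctan2(w[1],w[0])),"by centre",np.degrees(np.arctan2(*(A-L)[1::-1])))
E
python3 m.py t7; echo; python3 m.py top0 | grep -v tin
python3 - <<'E'
from h import *
t=load("t7")
# button: brightest; sides of the reader top
g=t["pixels"].astype(int);b=g.min(2)[155:180,322:350];q=(b>100).astype(np.uint8);n,l,st,c=cv2.connectedComponentsWithStats(q);k=1+np.argmax(st[1:,4]);print(st[k],c[k]+[322,155],[onz(t,c[k]+[322,155],z) for z in(.09,.1)])
s=load("s7");b=s["pixels"].astype(int).min(2)[215:245,325:360];q=(b>105).astype(np.uint8);n,l,st,c2=cv2.connectedComponentsWithStats(q)
print(b.max(),[(st[i],c2[i]+[325,215],tri([(t,c[k]+[322,155]),(s,c2[i]+[325,215])])) for i in range(1,n) if st[i,4]>40])
E
```

```text
a [282 199  24  24 359] [22.8904 24.455 ] [ 0.529 -0.093  0.104] strip az line -22.739792279201183 by centre -21.922072077162568
tin [324 197  23  25 372] [23.0876 25.1995] [ 0.5345 -0.1909  0.114 ] strip az line 2.5725743943036847 by centre -7.892084024647866
b [365 201  25  24 375] [23.904  24.7591] [ 0.5255 -0.2902  0.124 ] strip az line 13.579297527342526 by centre -6.278325062834927

a [282 199  24  26 391] [22.5678 27.2356] [ 0.5276 -0.0925  0.104 ] strip az line -21.178041116807446 by centre -21.69494481636655
[ 7  4 12 11 97] [334.4742268  164.17525773] [array([ 0.64728823, -0.19616119,  0.09      ]), array([ 0.64494903, -0.1943246 ,  0.1       ])]
154 [(array([  0,   0,  35,  29, 601], dtype=int32), array([345.48918469, 224.91014975]), (array([ 0.64488614, -0.19336857,  0.11524939]), [np.float64(0.003801249255239163), np.float64(0.0038012492552392833)]))]Traceback (most recent call last):
  File "m.py", line 6, in <module>
    st,el=lidfit(t,x,y,16,66)
          ~~~~~~^^^^^^^^^^^^^
  File "h.py", line 28, in lidfit
    n,l,st,c=cv2.connectedComponentsWithStats(q);k=1+np.argmax(st[1:,4]);p=np.argwhere(l==k)[:,::-1].astype(np.int32)
                                                     ~~~~~~~~~^^^^^^^^^^
    return _wrapfunc(a, 'argmax', axis=axis, out=out, **kwds)
    return bound(*args, **kwds)
ValueError: attempt to get argmax of an empty sequence
```

In the tool's units: -0.03 m / 0.8 = -0.0375, -0.02 m / 0.8 = -0.025.

```bash
python3 nudge.py '[{"d": [-0.025, 0.025, -0.0125], "finger_gap": 0.085}, {"d": [-0.0375, 0.0375, -0.025], "finger_gap": 0.085}, {"d": [-0.0375, 0.0375, 0], "finger_gap": 0.085}, {"d": [-0.0375, 0.0375, 0], "finger_gap": 0.085}, {"finger_gap": 0.085}, {"finger_gap": 0.085}, {"finger_gap": 0.085}]'
cat > m2.py <<'E'
from h import *
import sys
np.set_printoptions(precision=4,suppress=True)
def meas(d,X,z,th):
    x,y=proj(d,[*X,z])[0].astype(int);r=int(.034*d["K"][0,0]/np.linalg.norm(d["extrinsics"][:3,:3]@np.array([*X,z])+d["extrinsics"][:3,3]))
    st,el=lidfit(d,x,y,r+4,75);L=onz(d,el[0],z);print("lid",st,np.array(el[1]),L)
    q=(d["pixels"].min(2)>th).astype(np.uint8);m=np.zeros_like(q);cv2.ellipse(m,(el[0],(el[1][0]*.93,el[1][1]*.93),el[2]),1,-1);q*=m
    n,l,s,c=cv2.connectedComponentsWithStats(q);k=1+np.argmax(s[1:,4]);p=np.argwhere(l==k)[:,::-1]
    W=np.array([onz(d,u,z)[:2] for u in p])*1000;R=cv2.minAreaRect(W.astype(np.float32));B=cv2.boxPoints(R)
    v=cv2.fitLine(W.astype(np.float32),cv2.DIST_L2,0,.01,.01).ravel()
    e=B[1]-B[0];f=B[2]-B[1];g=e if np.linalg.norm(e)>np.linalg.norm(f) else f;g=g*np.sign(g[0]);v*=np.sign(v[0])
    near=sorted(B,key=lambda b:b@g)[:2];print("strip mm",np.array(R[1]),"az rect",np.degrees(np.arctan2(g[1],g[0])),"fit",np.degrees(np.arctan2(v[1],v[0])),"inner end",np.mean(near,0), "c",W.mean(0))
if __name__=="__main__": 
    d=load(sys.argv[1]); meas(d,(.5345,-.191),.114,float(sys.argv[2]))
E
python3 -c "
from h import *
snap('wrist','w8')"; python3 m2.py w8 110; python3 m2.py w8 140; python3 m2.py t7 85
```

```text
time_s: 11.8
position: [0.5294, -0.1952, 0.2391]
tool_rot: [[-0.204, 0.979, -0.001], [0.979, 0.204, 0.0], [0.001, -0.001, -1.0]]
ft_force: [0.1, -0.5, -0.1]
grip_width: 0.0856
gripper_force: 0.0
lid [ 237  149   56   62 1914] [60.0635 62.0363] [ 0.5365 -0.1917  0.114 ]
strip mm [25.692  14.1221] az rect 2.081038 fit 3.0937927 inner end [ 537.6011 -193.8657] c [ 550.2839 -193.314 ]
lid [ 237  149   56   62 1914] [60.0635 62.0363] [ 0.5365 -0.1917  0.114 ]
strip mm [25.2519 13.5333] az rect 1.9211063 fit 4.190061 inner end [ 537.8307 -193.6575] c [ 550.7567 -192.9697]
lid [323 197  25  25 391] [24.3439 25.0592] [ 0.5344 -0.1911  0.114 ]
strip mm [12.0414 22.0411] az rect -0.7725436 fit -1.6856072 inner end [ 539.4376 -192.669 ] c [ 550.4444 -192.8076]
```

View pics/w8.png

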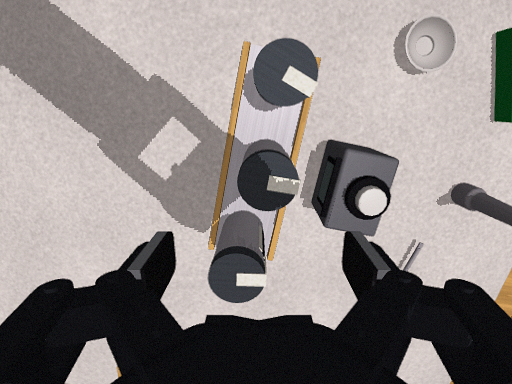

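In the wrist view the label bearing is about 2° and the target is 0.8°. The tin stands about 5 mm too far towards the reader and the neighbours are undisturbed. I'll regrasp, lift it slightly, shift it 6 mm back, and set it down.

In the tool's units: 0.04 m / 0.8 = 0.05, 0.006 m / 0.8 = 0.0075.

```bash
python3 nudge.py '[{"d": [0.0013, 0.0075, 0.025], "finger_gap": 0.085}, {"d": [0, 0, 0.05], "finger_gap": 0.085}, {"d": [0, 0, 0.05], "finger_gap": 0.085}, {"d": [0, 0, 0.05], "finger_gap": 0.085}, {"d": [0, 0, 0.025], "finger_gap": 0.085}, {"d": [0, 0, 0.005], "finger_gap": 0.085}, {"finger_gap": 0.085}]' 25 && python3 nudge.py '[{"finger_gap": 0.05}, {"finger_gap": 0.05}, {"finger_gap": 0.05}, {"finger_gap": 0.05}, {"finger_gap": 0.05}]' 25
```

```text
time_s: 12.55
position: [0.5355, -0.1932, 0.0759]
tool_rot: [[-0.204, 0.979, 0.0], [0.979, 0.204, -0.0], [-0.0, 0.0, -1.0]]
ft_force: [0.0, 0.5, -0.0]
grip_width: 0.0851
gripper_force: 0.0
time_s: 13.05
position: [0.5363, -0.1937, 0.0769]
tool_rot: [[-0.204, 0.979, 0.003], [0.979, 0.204, -0.002], [-0.002, 0.002, -1.0]]
ft_force: [0.9, 1.5, 7.7]
grip_width: 0.0553
gripper_force: 26.7
```

In the tool's units: -0.004 m / 0.8 = -0.005, -0.001 m / 0.8 = -0.0013, 0.5 degrees / 120 = 0.0042.

```bash
python3 nudge.py '[{"d": [0, 0, -0.005], "finger_gap": 0.05}, {"d": [0, 0, -0.0025], "finger_gap": 0.05}, {"d": [-0.0013, -0.0038, 0], "turn": 0.0042, "finger_gap": 0.05}, {"d": [-0.0013, -0.0038, 0], "turn": 0.0042, "finger_gap": 0.05}, {"finger_gap": 0.05}, {"d": [0, 0, 0.0038], "finger_gap": 0.05}, {"d": [0, 0, 0.0038], "finger_gap": 0.05}, {"finger_gap": 0.05}]' 25 && python3 nudge.py '[{"finger_gap": 0.06}, {"finger_gap": 0.07}, {"finger_gap": 0.085}, {"finger_gap": 0.085}, {"d": [0, 0, -0.025], "finger_gap": 0.085}, {"d": [0, 0, -0.05], "finger_gap": 0.085}, {"d": [0, 0, -0.0625], "finger_gap": 0.085}, {"d": [0, 0, -0.0625], "finger_gap": 0.085}, {"finger_gap": 0.085}, {"finger_gap": 0.085}]'
python3 - <<'E'
from h import *
from m2 import meas
d=snap("wrist","w9");meas(d,(.53,-.193),.114,110)
for p,n in(((371,201),"btn"),):
    for th in (150,170):
        q=(d["pixels"].min(2)>th).astype(np.uint8)[180:222,350:392];k,l,s,c=cv2.connectedComponentsWithStats(q);i=1+np.argmax(s[1:,4]);print(s[i],c[i]+[350,180],onz(d,c[i]+[350,180],.095),tri([(load("t7"),(334.47,164.17)),(d,c[i]+[350,180])]))
E
```

```text
time_s: 13.85
position: [0.5309, -0.1966, 0.0763]
tool_rot: [[-0.187, 0.982, 0.003], [0.982, 0.187, -0.001], [-0.001, 0.002, -1.0]]
ft_force: [0.1, 2.0, 7.0]
grip_width: 0.0555
gripper_force: 25.6
time_s: 14.85
position: [0.5301, -0.1965, 0.236]
tool_rot: [[-0.187, 0.982, 0.002], [0.982, 0.187, -0.001], [-0.001, 0.001, -1.0]]
ft_force: [-0.4, 1.0, -1.1]
grip_width: 0.085
gripper_force: 0.0
lid [ 229  149   57   63 2138] [61.2491 62.474 ] [ 0.5302 -0.1944  0.114 ]
strip mm [26.0158 14.1909] az rect 0.85044235 fit 1.9931825 inner end [ 530.9886 -196.6312] c [ 543.9367 -196.4186]
[  9   5  29  28 617] [373.2609 198.7601] [ 0.6489 -0.1969  0.095 ] (array([ 0.6432, -0.1935,  0.1069]), [np.float64(0.0004344479213772542), np.float64(0.00043444792137733345)])
[ 10   5  28  28 600] [373.22   198.7767] [ 0.6489 -0.1969  0.095 ] (array([ 0.6433, -0.1935,  0.1068]), [np.float64(0.0004503277298176371), np.float64(0.00045032772981765714)])
```

The tin is now at about (0.5305, −0.196) with its label bearing 0.9°, on target. Next I'll press the button at about (0.643, −0.194, 0.106) with the fingers shut.

In the tool's units: 0.04 m / 0.8 = 0.05, -0.003 m / 0.8 = -0.0038.

```bash
python3 nudge.py '[{"d": [-0.0038, 0.025, 0], "finger_gap": 0.0}, {"d": [-0.0063, 0.0388, 0], "finger_gap": 0.0}, {"d": [-0.0063, 0.0388, 0], "finger_gap": 0.0}, {"d": [-0.0063, 0.0375, 0], "finger_gap": 0.0}, {"d": [0, 0, 0.0375], "finger_gap": 0.0}, {"d": [0, 0, 0.05], "finger_gap": 0.0}, {"d": [0, 0, 0.0375], "finger_gap": 0.0}, {"d": [0, 0, 0.0038], "finger_gap": 0}, {"finger_gap": 0}, {"finger_gap": 0}]' 25 && python3 nudge.py '[{"d": [0, 0, 0.0075], "finger_gap": 0}, {"d": [0, 0, 0.0075], "finger_gap": 0}, {"finger_gap": 0}]'&& python3 nudge.py '[{"d": [0, 0, 0.005], "finger_gap": 0}, {"finger_gap": 0}, {"finger_gap": 0}]'
```

```text
time_s: 15.9
position: [0.644, -0.1936, 0.1338]
tool_rot: [[-0.187, 0.982, 0.002], [0.982, 0.187, -0.001], [-0.001, 0.002, -1.0]]
ft_force: [0.7, -0.3, 0.3]
grip_width: -0.0001
gripper_force: 0.0
time_s: 16.2
position: [0.6431, -0.1931, 0.1196]
tool_rot: [[-0.187, 0.982, -0.001], [0.982, 0.187, 0.001], [0.001, -0.001, -1.0]]
ft_force: [-0.2, -0.6, -0.0]
grip_width: -0.0002
gripper_force: 0.0
time_s: 16.5
position: [0.6435, -0.1933, 0.1166]
tool_rot: [[-0.187, 0.982, 0.0], [0.982, 0.187, -0.0], [-0.0, 0.0, -1.0]]
ft_force: [0.1, -0.7, 1.0]
grip_width: -0.0002
gripper_force: 0.8
```

In the tool's units: 0.003 m / 0.8 = 0.0038.

```bash
python3 nudge.py '[{"d": [0, 0, 0.0038], "finger_gap": 0}, {"finger_gap": 0}]'&& python3 nudge.py '[{"d": [0, 0, 0.0038], "finger_gap": 0}, {"finger_gap": 0}]' && python3 nudge.py '[{"d": [0, 0, 0.0025], "finger_gap": 0}, {"finger_gap": 0}]'
```

```text
time_s: 16.7
position: [0.6436, -0.1933, 0.1133]
tool_rot: [[-0.187, 0.982, 0.001], [0.982, 0.187, -0.0], [-0.0, 0.001, -1.0]]
ft_force: [0.5, 0.4, 3.4]
grip_width: -0.0
gripper_force: 1.6
time_s: 16.9
position: [0.6436, -0.1933, 0.1119]
tool_rot: [[-0.187, 0.982, 0.002], [0.982, 0.187, -0.001], [-0.001, 0.001, -1.0]]
ft_force: [-3.8, 1.8, 10.8]
grip_width: 0.0
gripper_force: 6.0
time_s: 17.1
position: [0.6437, -0.1933, 0.1117]
tool_rot: [[-0.187, 0.982, 0.003], [0.982, 0.187, -0.002], [-0.002, 0.002, -1.0]]
ft_force: [-6.9, 2.7, 22.0]
grip_width: 0.0
gripper_force: 11.0
```

The button has bottomed: about 6 mm of travel, then a hard stop at 22 N. I'll retreat and do a final check.

In the tool's units: -0.04 m / 0.8 = -0.05, -0.03 m / 0.8 = -0.0375.

```bash
python3 nudge.py '[{"d": [0, 0, -0.025], "finger_gap": 0}, {"d": [0, 0, -0.05], "finger_gap": 0}, {"d": [0, 0, -0.05], "finger_gap": 0}, {"d": [0, -0.0375, -0.025], "finger_gap": 0}, {"d": [0, -0.05, 0], "finger_gap": 0}, {"d": [0, -0.0375, 0], "finger_gap": 0}, {"finger_gap": 0}, {"finger_gap": 0}]'
python3 - <<'E'
from h import *
from m2 import meas
d=snap("wrist","w10");meas(d,(.53,-.195),.114,110);t=snap("top","t10")
E
python3 m.py t10 | cut -c1-110
```

```text
time_s: 17.9
position: [0.5451, -0.2121, 0.2284]
tool_rot: [[-0.186, 0.983, 0.0], [0.983, 0.186, 0.0], [0.0, 0.0, -1.0]]
ft_force: [-0.0, 0.6, -0.8]
grip_width: -0.0
gripper_force: 0.0
lid [ 215  136   59   60 2029] [48.9524 66.6887] [ 0.5275 -0.2006  0.114 ]
strip mm [21.4697 14.3638] az rect 0.9780814 fit -13.17344 inner end [ 531.1505 -196.7031] c [ 540.6764 -197.0355]
a [283 199  23  23 346] [22.4865 24.1714] [ 0.5293 -0.0937  0.104 ] strip az line -24.73845097105606 by centreTraceback (most recent call last):
  File "m.py", line 6, in <module>
    st,el=lidfit(t,x,y,16,66)
          ~~~~~~^^^^^^^^^^^^^
  File "h.py", line 28, in lidfit
    n,l,st,c=cv2.connectedComponentsWithStats(q);k=1+np.argmax(st[1:,4]);p=np.argwhere(l==k)[:,::-1].astype(np.int32)
                                                     ~~~~~~~~~^^^^^^^^^^
    return _wrapfunc(a, 'argmax', axis=axis, out=out, **kwds)
    return bound(*args, **kwds)
ValueError: attempt to get argmax of an empty sequence
```

The tin hasn't moved (strip's inner end at 531, −197 mm, bearing 1.0°), the robot is clear, and the button has been pressed. Handing in.

```bash
python3 -c "
from rig import env, viewer, order
print(order.close_job())"
```

```text
the job is handed in; nothing more can be done
None
```

The tin stands upright and released in the middle of the gap, its label within about 1° of square to the reader's window; the button was then pressed fully down, the neighbours were left untouched, and the job was handed in at about 18 s of robot time.

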